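# Unscrew the sprung battery cap of a microscope lamp pack

### The arm

A 6-joint arm with a two-finger parallel gripper is mounted at the origin on the work surface. World frame = base frame: x ahead of the robot, y to its left, z up, the work surface at z = 0. Lengths are in m, angles in rad, forces in N, time in s.
With the tool pointing down it reaches from about 0.35 to 0.975 m from the base axis. Payload 4.9 kg.
Tool frame: the origin (TCP) lies on the mounting face of the last link; the fingertips stand 173 mm ahead of it and the grasp point (between the pads) lies 155 mm ahead of it; y points along the fingers, z is the direction in which the jaws open and shut, and the axes are right-handed (so a half turn about y gives the same grasp; the last joint's range is limited). The gripper opens to 85 mm and grips with 20 to 120 N. Pads are 22 mm wide; open, the fingers measure 114 mm over their backs; the gripper's body (76 mm by 85 mm) begins 54 mm behind the grasp point. The pads swing forward as they close: fully open they stand 13 mm farther back than shut.
Start: joints at [-1.333, 0.053, 1.613, -0, 1.476, -0.119], TCP at [0.218, -0.586, 0.405] pointing down, gripper open.
Joint ranges: [-3.01, 3.01], [-1.01, 2.22], [0.06, 2.58], [-1.02, 4.17], [0.09, 2.62], [-3.14, 3.14]. Speed limits (rad/s): [2.57, 2.57, 3.14, 3.14, 3.14, 3.14].

### API

Orientations are given as a unit quaternion [x, y, z, w].
In Python, from plant import bot gives the robot as it stands.
- The arm moves only by the tool arm_command, never from a script. Its argument "rows" is text: rows parted by semicolons, each of 5 numbers parted by spaces: the finger opening in mm, from 0 to 85.4, then the shift along the tool's x, y, z in mm, then the turn about the tool's y in degrees. A call has 1 to 5 rows; each row is the pose to reach, as a shift and turn from the pose commanded when the call began, along the tool's axes at that moment; what a row does not reach only later rows make up. A row lasts 1/8 s, in which the tool goes at most 62.5 mm and 10.7 degrees, less where a joint would pass 70% of its speed; a pose out of reach is approached as far as the arm can. A call with a gripper value outside its range is refused whole. The fingers move at their own pace and stop on an object; the grip force is fixed at half the most. Time passes only in rows, so rows that repeat a pose let the fingers close. It gives the time, the measured TCP pose, the force and the opening at its end, in the units of the state.
- bot.state(): the state, without advancing time (a new reading comes with each control period).
- bot.get_image(name): name is "scene" or "top" or "wrist"; returns (picture, depth): 400x640x3 uint8, blue, green, red; 400x640 float32, m along the optical axis (not along the pixel's ray), 0 where there is no reading.
- bot.camera_model(name): a dict with "K" (3x3 intrinsics, pixels), "k1" (the pictures are not rectified: a ray, as slopes to the right and down, at radius r is drawn at 1 + k1 r^2 times it, then the intrinsics apply), "xyz" and "rotation" of the camera in the world. Camera axes: x right, y up, looking along -z (the intrinsics and any distortion apply to the point x, -y, -z); pixel columns grow to the right and rows downward; lengths in m; the calibration is good to about 2 mm. A picture is of the moment at which its call begins: read the wrist's pose just before it. camera_model takes no time and is no camera call; for the wrist camera it gives the pose at the moment of the call.
- bot.job_done(): hands the job in, once; it reports no verdict.
The state is a dict: "t": time; "q": joint angles; "qd": joint speeds; "joint_efforts": joint torques, N m; "tool_pos": TCP position; "tool_rot": TCP orientation; "contact_force": force on the tool from outside, world axes, zero at the start; "wrist_torque": the same for the moment, N m; "width": finger opening in m.
Only numpy, scipy, OpenCV 4.12 (cv2) and the standard library are available. Lean on these libraries where they do the work, as an engineer would, in place of code of your own. Each camera call takes 0.05 s, during which the arm holds its last target. There are 200 camera calls.

### The job

Open the microscope lamp's battery pack: unscrew the black ribbed cap (anticlockwise, between one and one and a half turns) without forcing the thread or running hard against the stop just past its end, and keep hold of it as it comes free, because the spring under the cell pushes it off. Lift it away and set it down gently, right way up, in the steel tray; do not drop it, and leave the other things on the bench where they are.

Things in the scene. Friction and masses are not known exactly. Their poses are not given: they have to be found in the camera images.
- cap: black ribbed plastic screw cap, plain round, 57 mm in diameter and 39 mm high, about 50 g. Origin: centre of its open underside; z up through the closed top. It starts screwed on to the pack's neck with about 0.4 mm of play sideways. Friction keeps it from turning by itself when let go. Pulling, pressing or pushing it sideways loads the thread.
- cap_top (a point): centre of the cap's closed top face, 39 mm above the cap's origin. The sprung cell below pushes the cap up, with about 6 N at first and 3 to 4 N when it comes free, so there is no slack upwards while the thread still holds.
- pack: battery pack fixed to the bench: white box 130 x 110 x 55 mm high with an upright grey threaded neck at its centre, 38 mm in diameter (45 over the thread, with one small stop dog on its rim). Origin: centre of the box's underside on the bench, below the neck's axis. The cap's underside starts about 73 mm above the bench, 18 mm above the box. With the cap off, the sprung cell stands up to 22 mm out of the neck.
- neck_top (a point): centre of the neck's top face, 100 mm above the bench, on the thread's vertical axis. Right-hand thread: the cap unscrews anticlockwise seen from above, rises 8 mm per turn and comes free after 1.05 to 1.45 turns (6.7 to 9.0 rad), differing each time and not to be seen from outside. Some 0.5 rad (30 degrees) after that a tooth in the cap meets a hard stop on the neck: lift it before.
- tray: fixed shallow square steel tray, 140 x 140 mm outside, walls 4 mm thick, 10 mm high; origin: centre of its underside on the bench
- tray_in (a point): centre of the tray's inner floor (inside 132 x 132 mm)
- oil_bottle: bystander: small amber glass bottle, 28 mm in diameter, 65 mm high, standing; origin at the centre of its foot
- petri: bystander: flat clear round dish with lid, 64 mm in diameter, 16 mm high; origin at the centre of its underside
- slide_box: bystander: grey box 85 x 100 x 32 mm high; origin at the centre of its underside
- jar: bystander: white jar with a black lid, 52 mm in diameter, 60 mm high; origin at the centre of its foot
- driver: bystander: screwdriver 140 mm long, lying; origin at the middle of its underside
- beaker: bystander: open glass beaker, 70 mm in diameter, 90 mm high; origin at the centre of its foot
- objective: bystander: steel microscope objective standing on its wide end, 30 mm in diameter, 50 mm high; origin at the centre of its foot
Mind the look-alikes: they are no part of the job. Leave any green look-alike of the cap alone. Several things look just like the pack: the one meant starts farthest from the robot's base.

How it is judged:
By the outcome, as a careful person would: the job done as asked, in the order asked, and still so for the second after the job is handed in, with the robot touching nothing.
It also fails if it takes over 72 s, if anything falls off the work surface, if the arm or the gripper's body presses on something with over 40 N, if the wrist force passes 120 N, or if a joint passes its speed limit or range.

## Working session

There is one attempt and no reset: what is moved stays moved. The work goes in short steps, Python scripts to look and compute and a tool call to move; the robot and the scene stay as the last step left them, time stands still between calls to the robot, and variables do not carry over. Pictures are saved under pics/ and viewed, about 8 in all and at most 12, crops included, and the job is handed in when it is done.

Besides the shell and the picture viewer there is one more tool, called after ">>>" by a JSON object that holds its "name" and its "arguments", one argument or row to a line. arm_command: Moves the arm, as the interface text tells. Its arguments: {"type":"object","properties":{"rows":{"type":"string"}},"required":["rows"]}

```bash
mkdir -p pics; cat > h.py <<'E'
import numpy as np,cv2
from plant import bot
from scipy.spatial.transform import Rotation as R
def cam(n):
    m=bot.camera_model(n);rot=np.array(m["rotation"],float)
    if rot.shape!=(3,3): rot=R.from_quat(rot.ravel()).as_matrix()
    return np.array(m["K"],float),float(m["k1"]),np.array(m["xyz"],float),rot
def ray(M,u,v):
    K,k1,c,r=M
    p=cv2.undistortPoints(np.array([[[u,v]]],float),K,np.array([k1,0,0,0.]))[0,0]
    return r@np.array([p[0],-p[1],-1.])
def at_z(M,u,v,z):
    d=ray(M,u,v);return M[2]+d*(z-M[2][2])/d[2]
def at_d(M,u,v,dep): return M[2]+ray(M,u,v)*dep
def cloud(M,dep):
    K,k1,c,r=M;h,w=dep.shape
    g=np.stack(np.meshgrid(np.arange(w),np.arange(h)),-1).reshape(-1,1,2).astype(float)
    p=cv2.undistortPoints(g,K,np.array([k1,0,0,0.])).reshape(h,w,2)
    d=np.dstack([p[...,0],-p[...,1],-np.ones((h,w))])@r.T
    return c+d*dep[...,None]
E
python3 - <<'E'
from h import *
for n in("top","scene"):
    im,d=bot.get_image(n);cv2.imwrite(f"pics/{n}0.png",im);np.save(n+"0.npy",d)
    M=cam(n);print(n,M[2],M[0][0,0],M[1]);print(M[3].round(3))
print(bot.state())
E
```

```text
top [ 0.38866258 -0.00249048  1.47885605] 422.1164748399073 -0.07695374835125726
[[ 0.015  0.992 -0.127]
 [-1.     0.016  0.004]
 [ 0.006  0.127  0.992]]
scene [ 1.10178233 -0.13917351  1.01707991] 420.8486457049335 0.0012968152953187397
[[ 0.279 -0.799  0.533]
 [ 0.96   0.239 -0.145]
 [-0.011  0.552  0.834]]
{'t': 0.1, 'q': array([-1.33300438e+00,  5.32779650e-02,  1.61413672e+00, -4.28689618e-06,
        1.47599616e+00, -1.18995432e-01]), 'qd': array([ 0.00053584, -0.00249074, -0.00155704,  0.000656  , -0.0007461 ,
       -0.00116738]), 'joint_efforts': array([ 5.17081025e-04, -3.94897342e+01, -3.71365428e+01, -1.02704023e-04,
        3.86021216e-03,  1.72099647e-05]), 'tool_pos': array([ 0.21823664, -0.58540329,  0.40360558]), 'tool_rot': array([-0.12551514,  0.69652629, -0.69524308,  0.12543581]), 'contact_force': array([0.32681069, 0.76509856, 0.42323402]), 'wrist_torque': array([0.01161451, 0.01749879, 0.00807416]), 'width': 0.08544025369413667}
```

View pics/top0.png

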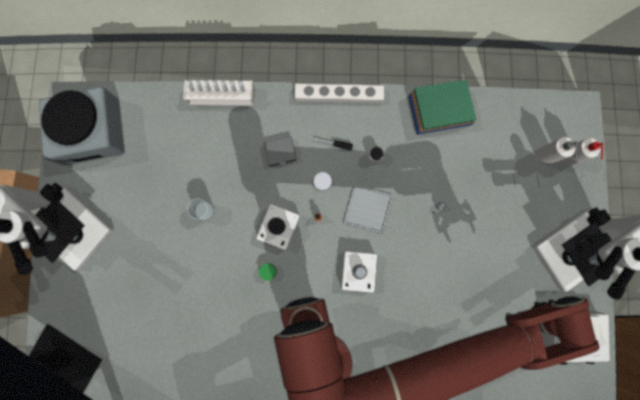

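View pics/scene0.png

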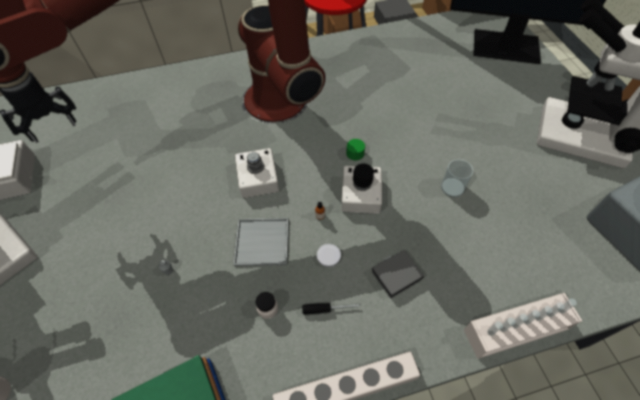

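Pack candidates in the top image: (278,227), white box with a black cap, and (360,272), white box with a bare grey neck. The first looks farther from the base at about (305,330), and it wears the black cap. The green look-alike is at (267,271), and the tray is at (367,208). I'll confirm by measuring and with one crop.

```bash
python3 - <<'E'
from h import *
T=cam("top");S=cam("scene");dt=np.load("top0.npy");ds=np.load("scene0.npy")
for nm,M,d,im,box in(("top",T,dt,cv2.imread("pics/top0.png"),(240,180,410,300)),("scene",S,ds,cv2.imread("pics/scene0.png"),(220,130,480,280))):
    P=cloud(M,d);x0,y0,x1,y1=box;
    m=np.zeros(d.shape,bool);m[y0:y1,x0:x1]=1
    m&=(d>0)
    print(nm,"bench z",np.median(P[...,2][m]).round(4))
    for lab,lo,hi in(("box top",.045,.065),("high",.09,.125),("mid",.03,.044)):
        k=m&(P[...,2]>lo)&(P[...,2]<hi)
        n,l,st,c=cv2.connectedComponentsWithStats(k.astype(np.uint8))
        for i in range(1,n):
            if st[i,4]>12:
                q=P[l==i];(cx,cy),(w,h),a=cv2.minAreaRect(q[:,:2].astype(np.float32))
                print(lab,c[i].round(0),st[i,4],"med",np.median(q,0).round(4),"rect",round(cx,4),round(cy,4),round(w,3),round(h,3),round(a,1))
    cv2.imwrite(f"pics/c_{nm}.png",cv2.resize(im[y0:y1,x0:x1],None,fx=3,fy=3,interpolation=cv2.INTER_CUBIC))
a=cv2.imread("pics/c_top.png");b=cv2.imread("pics/c_scene.png")
W=max(a.shape[1],b.shape[1]);w=np.zeros((a.shape[0],W,3),np.uint8);w[:,:a.shape[1]]=a
b2=cv2.resize(b,None,fx=.7,fy=.7);a2=cv2.resize(a,None,fx=.7,fy=.7)
o=np.zeros((a2.shape[0]+b2.shape[0],max(a2.shape[1],b2.shape[1]),3),np.uint8);o[:a2.shape[0],:a2.shape[1]]=a2;o[a2.shape[0]:,:b2.shape[1]]=b2
cv2.imwrite("pics/crop.png",o);print(o.shape)
E
```

```text
top bench z 0.0005
box top [278. 227.] 977 med [0.4613 0.1495 0.0543] rect 0.4648 0.154 0.11 0.13 69.5
box top [317. 217.] 15 med [0.499  0.0201 0.0609] rect 0.5002 0.0185 0.012 0.015 53.0
box top [359. 271.] 1141 med [ 0.3196 -0.1226  0.0542] rect 0.3187 -0.1235 0.11 0.131 85.9
high [276. 226.] 255 med [0.4632 0.152  0.112 ] rect 0.4644 0.1534 0.055 0.055 46.5
high [360. 272.] 126 med [ 0.3193 -0.1223  0.1014] rect 0.3195 -0.1209 0.04 0.04 27.8
mid [317. 217.] 28 med [0.4964 0.0187 0.0396] rect 0.5015 0.0187 0.024 0.024 0.7
mid [266. 272.] 223 med [0.311  0.1881 0.0387] rect 0.3109 0.1879 0.054 0.056 0.7
scene bench z 0.0004
box top [256. 171.] 1139 med [ 0.3384 -0.124   0.0542] rect 0.3199 -0.122 0.11 0.133 85.4
box top [362. 189.] 1079 med [0.4878 0.1397 0.0543] rect 0.464 0.154 0.109 0.134 69.8
box top [460. 170.] 102 med [0.4934 0.4423 0.0552] rect 0.4995 0.4374 0.059 0.023 46.7
box top [454. 184.] 111 med [0.5421 0.3981 0.0561] rect 0.532 0.4065 0.069 0.035 46.0
box top [320. 206.] 35 med [0.5042 0.019  0.0608] rect 0.5012 0.0198 0.017 0.014 48.1
high [254. 158.] 145 med [ 0.3242 -0.1218  0.1009] rect 0.3183 -0.1221 0.039 0.041 30.8
high [363. 174.] 374 med [0.4701 0.1517 0.1112] rect 0.4658 0.154 0.057 0.058 75.3
mid [356. 146.] 236 med [0.3143 0.1877 0.0386] rect 0.3122 0.189 0.055 0.055 73.4
mid [459. 173.] 53 med [0.4964 0.4437 0.0371] rect 0.4971 0.4408 0.05 0.014 47.4
mid [453. 187.] 74 med [0.5433 0.3997 0.0362] rect 0.5324 0.4057 0.069 0.03 45.6
mid [259. 188.] 104 med [ 0.3826 -0.1282  0.0366] rect 0.3828 -0.1276 0.107 0.008 86.6
mid [362. 206.] 111 med [0.5245 0.1334 0.0377] rect 0.5243 0.1328 0.108 0.007 70.7
mid [320. 211.] 49 med [0.5084 0.0167 0.0387] rect 0.5053 0.0193 0.02 0.027 7.3
mid [398. 268.] 778 med [0.7247 0.1657 0.0321] rect 0.7323 0.1576 0.084 0.1 14.6
(567, 546, 3)
```

View pics/crop.png

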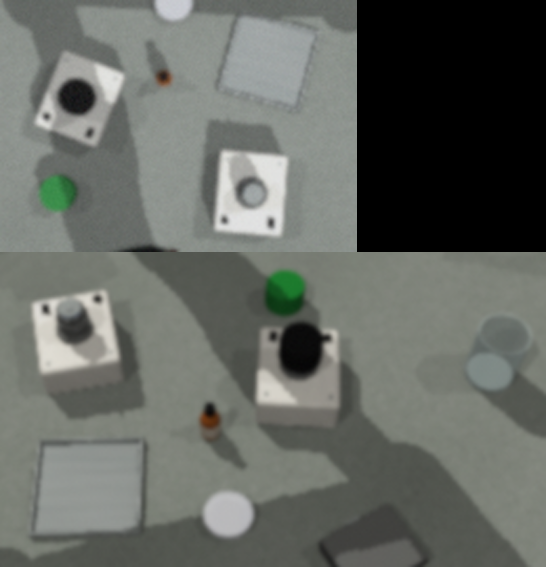

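The crop confirms it. The capped pack is at (0.4645, 0.154), 0.49 m from the base, and its cap top is at z ≈ 0.112. The bare-neck pack is 0.34 m away. The green cap is a look-alike. Next I'll locate the tray and work out the tool axes.

```bash
cat >> h.py <<'E'
def go(x,y,z,turn=0):
    s=bot.state();r=R.from_quat(s["tool_rot"]).as_matrix()
    print("t",round(s["t"],2),"tcp",(s["tool_pos"]*1e3).round(1),"q",s["q"].round(3),"F",s["contact_force"].round(1),"w",round(s["width"]*1e3,1))
    print("toolaxes x,y,z:",r.T.round(3).tolist(),"shift mm",((r.T@(np.array([x,y,z])-s["tool_pos"]))*1e3).round(1))
E
python3 - <<'E'
from h import *
for n,(x0,y0,x1,y1) in(("top",(335,180,400,240)),("scene",(228,212,298,272))):
    M=cam(n);d=np.load(n+"0.npy");P=cloud(M,d)
    m=np.zeros(d.shape,bool);m[y0:y1,x0:x1]=1
    for lo,hi in((.0025,.006),(.006,.02),(.0015,.02)):
        k=m&(P[...,2]>lo)&(P[...,2]<hi);q=P[k]
        print(n,lo,k.sum(),cv2.minAreaRect(q[:,:2].astype(np.float32)),np.median(q[:,2]))
    q=P[(y0+y1)//2-8:(y0+y1)//2+8,(x0+x1)//2-8:(x0+x1)//2+8,2];print("floor z",np.median(q))
go(.4645,.154,.40)
E
```

```text
top 0.0025 944 ((0.5326182842254639, -0.15515698492527008), (0.20864775776863098, 0.22713373601436615), 0.8025140166282654) 0.003961641352669076
top 0.006 524 ((0.5321424007415771, -0.15303410589694977), (0.20772337913513184, 0.22333751618862152), 0.9475366473197937) 0.007780193138018032
top 0.0015 1841 ((0.5327841639518738, -0.15555870532989502), (0.209249809384346, 0.22785437107086182), 0.7206345796585083) 0.004277253763944611
floor z 0.0040516921949143025
scene 0.0025 1327 ((0.5327637791633606, -0.15295347571372986), (0.1911626011133194, 0.17967039346694946), 76.82282257080078) 0.0038328977376427265
scene 0.006 437 ((0.5344994068145752, -0.15491193532943726), (0.1401415914297104, 0.14304402470588684), 74.68274688720703) 0.008087017172066835
scene 0.0015 2242 ((0.5295110940933228, -0.1548364758491516), (0.19304315745830536, 0.18281295895576477), 73.81501770019531) 0.0037856982742737744
floor z 0.0032345880003379346
t 0.1 tcp [ 218.2 -585.4  403.6] q [-1.333  0.053  1.614 -0.     1.476 -0.119] F [0.3 0.8 0.4] w 85.4
toolaxes x,y,z: [[-0.937, -0.349, -0.0], [-0.0, 0.002, -1.0], [0.349, -0.937, -0.002]] shift mm [-489.     4.8 -606.8]
```

>>> {"name": "arm_command", "arguments": {
  "rows": "85 -489 5 -607 0;85 -489 5 -607 0;85 -489 5 -607 0;85 -489 5 -607 0;85 -489 5 -607 0"
}}

```text
t: 0.72
tool_pos: [0.3171, -0.2871, 0.4022]
tool_rot: [-0.125, 0.696, -0.696, 0.125]
contact_force: [1.6, 0.0, -0.1]
width: 0.085
```

```bash
python3 -c "
from h import *
go(.4645,.154,.40)"
```

```text
t 0.72 tcp [ 317.1 -287.1  402.2] q [-0.91  -0.45   2.05   0.     1.542  0.304] F [ 1.6  0.  -0.1] w 85.0
toolaxes x,y,z: [[-0.937, -0.349, -0.0], [0.0, 0.0, -1.0], [0.349, -0.937, -0.0]] shift mm [-292.     2.4 -362.1]
```

>>> {"name": "arm_command", "arguments": {
  "rows": "85 -292 3 -362 84;85 -292 3 -362 84;85 -292 3 -362 84;85 -292 3 -362 84;85 -292 3 -362 84"
}}

```text
t: 1.35
tool_pos: [0.4003, -0.0461, 0.4009]
tool_rot: [-0.145, -0.692, 0.692, 0.145]
contact_force: [0.7, -0.9, 0.5]
width: 0.0849
```

```bash
python3 -c "
from h import *
go(.4645,.154,.40)"
```

```text
t 1.35 tcp [400.3 -46.1 400.9] q [-0.3   -0.523  2.102 -0.     1.563  1.684] F [ 0.7 -0.9  0.5] w 84.9
toolaxes x,y,z: [[-0.916, 0.402, -0.0], [0.0, -0.0, -1.0], [-0.402, -0.916, -0.0]] shift mm [  21.6    0.9 -209. ]
```

>>> {"name": "arm_command", "arguments": {
  "rows": "85 22 1 -209 37;85 22 1 -209 37;85 22 1 -209 37;85 22 1 -209 37;85 22 1 -209 37"
}}

```text
t: 1.98
tool_pos: [0.4632, 0.1553, 0.3994]
tool_rot: [-0.354, -0.612, 0.612, 0.355]
contact_force: [-1.1, -0.7, 0.1]
width: 0.0849
```

```bash
python3 - <<'E'
from h import *
im,d=bot.get_image("wrist");M=cam("wrist");go(.4645,.154,.40)
cv2.imwrite("pics/w1.png",im);np.save("w1.npy",d)
P=cloud(M,d);print(M[2])
k=(P[...,2]>.1)&(P[...,2]<.125)&(np.hypot(P[...,0]-.4645,P[...,1]-.154)<.06)&(d>0)
q=P[k];print(k.sum(),cv2.minEnclosingCircle(q[:,:2].astype(np.float32)),np.median(q,0),q.mean(0))
E
```

```text
t 2.02 tcp [463.  154.3 399.4] q [ 0.169 -0.281  1.928 -0.     1.496  2.791] F [-0.8 -0.3  0.8] w 85.1
toolaxes x,y,z: [[-0.497, 0.868, 0.001], [-0.002, -0.0, -1.0], [-0.868, -0.497, 0.002]] shift mm [-1.  -0.6 -1.2]
[0.49922387 0.09242946 0.36864463]
3569 ((0.46325990557670593, 0.15169715881347656), 0.028826607391238213) [0.46419627 0.15010942 0.11247429] [0.46406754 0.15029697 0.11223714]
```

View pics/w1.png

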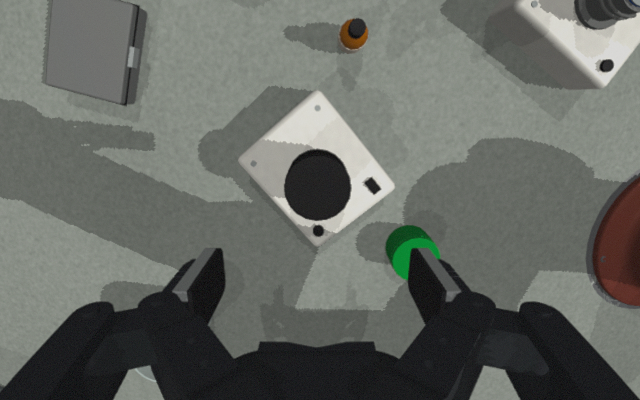

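The wrist view shows the cap at (318,185) and the green look-alike at (412,255), which is clear of the fingers' path. I'll refine the cap centre now that the arm has settled.

```bash
cat >> h.py <<'E'
def capfit(n="wrist",z0=.112):
    im,d=bot.get_image(n);M=cam(n);P=cloud(M,d)
    k=(abs(P[...,2]-z0)<.0025)&(np.hypot(P[...,0]-.4645,P[...,1]-.154)<.05)&(d>0)
    q=P[k];print(n,k.sum(),cv2.minEnclosingCircle(q[:,:2].astype(np.float32)),q.mean(0).round(4))
    g=(im.max(2)<60).astype(np.uint8)
    cs,_=cv2.findContours((k*255).astype(np.uint8),cv2.RETR_EXTERNAL,cv2.CHAIN_APPROX_NONE)
    c=max(cs,key=cv2.contourArea);pts=np.array([at_z(M,*p[0],z0)[:2] for p in c],np.float32)
    print(" ellipse",cv2.fitEllipse(pts))
E
python3 - <<'E'
from h import *
for n in("wrist","top","scene"):capfit(n)
go(.4645,.1535,.30)
E
```

```text
wrist 3418 ((0.4632818102836609, 0.15179191529750824), 0.028458578512072563) [0.4638 0.1511 0.1126]
 ellipse ((0.4633709490299225, 0.1517738252878189), (0.05571857467293739, 0.055955156683921814), 32.59571075439453)
top 3 ((0.46315646171569824, 0.12553980946540833), 0.0033100300934165716) [0.4632 0.1255 0.1119]Traceback (most recent call last):
  File "<stdin>", line 2, in <module>
  File "h.py", line 32, in capfit
    print(" ellipse",cv2.fitEllipse(pts))
                     ~~~~~~~~~~~~~~^^^^^
cv2.error: OpenCV(4.12.0) /io/opencv/modules/imgproc/src/shapedescr.cpp:361: error: (-201:Incorrect size of input array) There should be at least 5 points to fit the ellipse in function 'fitEllipseNoDirect'
```

>>> {"name": "arm_command", "arguments": {
  "rows": "85 0 0 0 -50;85 0 0 0 -50;85 0 0 0 -50;85 0 0 0 -50;85 0 0 0 -50"
}}

```text
t: 2.75
tool_pos: [0.4629, 0.1512, 0.4002]
tool_rot: [-0.063, -0.704, 0.704, 0.063]
contact_force: [-0.0, -0.0, -0.8]
width: 0.0849
```

>>> {"name": "arm_command", "arguments": {
  "rows": "85 0 0 0 -50;85 0 0 0 -50;85 0 0 0 -50;85 0 0 0 -50;85 0 0 0 -50"
}}

```text
t: 3.38
tool_pos: [0.4629, 0.1512, 0.4001]
tool_rot: [0.24, -0.665, 0.665, -0.24]
contact_force: [-0.1, -0.1, 0.0]
width: 0.0851
```

>>> {"name": "arm_command", "arguments": {
  "rows": "85 0 0 0 0;85 0 0 0 0;85 0 0 0 0"
}}

```text
t: 3.75
tool_pos: [0.4631, 0.1525, 0.4002]
tool_rot: [0.239, -0.665, 0.665, -0.239]
contact_force: [0.6, 0.3, -0.6]
width: 0.0848
```

```bash
python3 - <<'E'
from h import *
capfit();go(.4645,.1535,.30)
E
```

```text
wrist 3387 ((0.46376895904541016, 0.1533534973859787), 0.028525803238153458) [0.4644 0.1541 0.1126]
 ellipse ((0.46378543972969055, 0.15355977416038513), (0.0557253398001194, 0.05603206902742386), 123.70204162597656)
t 3.8 tcp [463.1 152.5 400.2] q [ 0.165 -0.283  1.929 -0.     1.496  1.046] F [ 0.4  1.  -0.4] w 84.8
toolaxes x,y,z: [[-0.771, -0.637, -0.0], [0.0, -0.0, -1.0], [0.637, -0.771, 0.0]] shift mm [ -1.7 100.2   0.2]
```

Combining two yaws to cancel the hand-eye bias puts the cap centre at (0.4628, 0.1528). I'll turn back and descend.

>>> {"name": "arm_command", "arguments": {
  "rows": "85 0 50 0 53;85 0 50 0 53;85 0 50 0 53;85 0 50 0 53;85 0 50 0 53"
}}

```text
t: 4.42
tool_pos: [0.4631, 0.1528, 0.3501]
tool_rot: [-0.085, -0.702, 0.702, 0.085]
contact_force: [0.7, -0.2, -0.2]
width: 0.0854
```

>>> {"name": "arm_command", "arguments": {
  "rows": "85 0 40 0 53;85 0 40 0 53;85 0 40 0 53;85 0 40 0 53;85 0 40 0 53"
}}

```text
t: 5.05
tool_pos: [0.4631, 0.1528, 0.3101]
tool_rot: [-0.389, -0.59, 0.591, 0.389]
contact_force: [-0.3, 0.2, 0.4]
width: 0.0848
```

>>> {"name": "arm_command", "arguments": {
  "rows": "85 0 0 0 0;85 0 0 0 0;85 0 0 0 0;85 0 0 0 0"
}}

```text
t: 5.55
tool_pos: [0.4631, 0.1528, 0.3101]
tool_rot: [-0.387, -0.592, 0.592, 0.387]
contact_force: [0.2, -0.3, -0.8]
width: 0.0847
```

```bash
python3 - <<'E'
from h import *
go(.4628,.1528,.252)
im,d=bot.get_image("wrist");cv2.imwrite("pics/w2.png",im);M=cam("wrist");P=cloud(M,d)
# nearest finger surface points: z lowest of finger tips
r=R.from_quat(bot.state()["tool_rot"]).as_matrix();L=(P-bot.state()["tool_pos"])@r
for s in(-1,1):
    k=(d>0)&(s*L[...,2]>.036)&(s*L[...,2]<.07)&(L[...,1]>.1)&(L[...,1]<.178)&(abs(L[...,0])<.03)
    q=L[k];print(s,k.sum(),np.percentile(q[:,1],[50,95,99,100]) if k.sum() else 0,np.percentile(q[:,0],[1,50,99]) if k.sum() else 0)
E
```

```text
t 5.55 tcp [463.1 152.8 310.1] q [ 0.166 -0.206  2.019  0.     1.329  2.895] F [ 0.2 -0.3 -0.8] w 84.7
toolaxes x,y,z: [[-0.401, 0.916, 0.0], [-0.0, -0.0, -1.0], [-0.916, -0.401, 0.0]] shift mm [ 0.1 58.1  0.3]
-1 8901 [0.10917868 0.15016883 0.15681973 0.160566  ] [-0.01365556 -0.0068825   0.01092151]
1 9051 [0.1089028  0.15030963 0.15688518 0.16096351] [-0.0135914  -0.00682778  0.01090428]
```

View pics/w2.png

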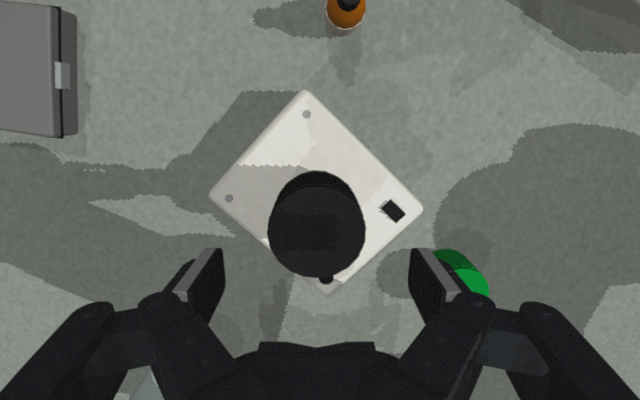

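The cap at (317,222) is centred between the pads at (223 to 410). I'll descend and close, watching the force.

>>> {"name": "arm_command", "arguments": {
  "rows": "85 0 35 0 0;85 0 63 0 0;85 0 63 0 0;62 0 63 0 0;62 0 63 0 0"
}}

```text
t: 6.22
tool_pos: [0.4638, 0.1529, 0.2489]
tool_rot: [0.388, 0.592, -0.591, -0.386]
contact_force: [-0.2, -0.1, 0.1]
width: 0.0623
```

>>> {"name": "arm_command", "arguments": {
  "rows": "62 0 0 0 0;60 0 0 0 0;58 0 0 0 0;58 0 0 0 0;58 0 0 0 0"
}}

```text
t: 6.85
tool_pos: [0.4631, 0.1528, 0.2471]
tool_rot: [-0.387, -0.592, 0.592, 0.387]
contact_force: [-0.2, -0.2, -0.1]
width: 0.0583
```

>>> {"name": "arm_command", "arguments": {
  "rows": "50 0 0 0 0;50 0 0 0 0;50 0 0 0 0"
}}

```text
t: 7.22
tool_pos: [0.4631, 0.1528, 0.2474]
tool_rot: [0.387, 0.592, -0.592, -0.387]
contact_force: [-1.3, -0.3, 2.6]
width: 0.0559
```

```bash
python3 -c "
from h import *
go(.4628,.1528,.247);s=bot.state();r=R.from_quat(s['tool_rot']).as_matrix();print('toolF',(r.T@s['contact_force']).round(1),'T',(r.T@s['wrist_torque']).round(2))"
```

```text
t 7.22 tcp [463.1 152.8 247.4] q [ 0.166 -0.125  2.062  0.     1.205  2.895] F [-1.3 -0.3  2.6] w 55.9
toolaxes x,y,z: [[-0.4, 0.916, 0.0], [0.0, 0.0, -1.0], [-0.916, -0.4, -0.0]] shift mm [0.1 0.4 0.3]
toolF [ 0.2 -2.6  1.3] T [ 0.19  0.01 -0.08]
```

Grip is well centred, with only 1.3 N sideways. I'll start unscrewing, following the 8 mm/turn rise (0.22 mm per 10°).

>>> {"name": "arm_command", "arguments": {
  "rows": "50 0 -0.1 0 -5;50 0 -0.22 0 -10;50 0 -0.4 0 -18;50 0 -0.58 0 -26;50 0 -0.58 0 -26"
}}

```text
t: 7.85
tool_pos: [0.4634, 0.1528, 0.248]
tool_rot: [0.245, 0.664, -0.663, -0.244]
contact_force: [1.3, 0.4, 2.5]
width: 0.0559
```

```bash
cat >> h.py <<'E'
def st():
    go(.4628,.1528,.247);s=bot.state();r=R.from_quat(s['tool_rot']).as_matrix();print('toolF',(r.T@s['contact_force']).round(1),'T',(r.T@s['wrist_torque']).round(2))
E
python3 -c "
from h import *
st()"
```

```text
t 7.85 tcp [463.4 152.8 248. ] q [ 0.166 -0.126  2.061 -0.     1.205  2.443] F [1.3 0.4 2.5] w 55.9
toolaxes x,y,z: [[-0.761, 0.649, -0.001], [0.001, 0.0, -1.0], [-0.649, -0.761, -0.001]] shift mm [0.4 1.  0.4]
toolF [-0.7 -2.5 -1.2] T [-0.04 -0.09  0.06]
```

>>> {"name": "arm_command", "arguments": {
  "rows": "50 0 -0.22 0 -10;50 0 -0.44 0 -20;50 0 -0.67 0 -30;50 0 -0.89 0 -40;50 0 -1.11 0 -50"
}}

```text
t: 8.48
tool_pos: [0.4633, 0.1528, 0.2491]
tool_rot: [0.06, -0.705, 0.705, -0.061]
contact_force: [0.9, 0.5, 3.6]
width: 0.0564
```

>>> {"name": "arm_command", "arguments": {
  "rows": "50 0 -0.22 0 -10;50 0 -0.44 0 -20;50 0 -0.67 0 -30;50 0 -0.89 0 -40;50 0 -1.11 0 -50"
}}

```text
t: 9.1
tool_pos: [0.4634, 0.1527, 0.2503]
tool_rot: [0.352, -0.613, 0.613, -0.353]
contact_force: [0.8, 0.7, 3.3]
width: 0.0559
```

>>> {"name": "arm_command", "arguments": {
  "rows": "50 0 -0.22 0 -10;50 0 -0.44 0 -20;50 0 -0.67 0 -30;50 0 -0.67 0 -30;50 0 -0.67 0 -30"
}}

```text
t: 9.72
tool_pos: [0.4633, 0.1529, 0.2509]
tool_rot: [0.497, -0.502, 0.503, -0.498]
contact_force: [0.7, 2.3, 2.6]
width: 0.0562
```

```bash
python3 -c "
from h import *
st()"
```

```text
t 9.72 tcp [463.3 152.9 250.9] q [ 0.166 -0.13   2.06   0.     1.211  0.176] F [0.7 2.3 2.6] w 56.2
toolaxes x,y,z: [[-0.01, -1.0, -0.0], [0.001, 0.0, -1.0], [1.0, -0.01, 0.001]] shift mm [ 0.1  3.9 -0.6]
toolF [-2.3 -2.6  0.6] T [0.2  0.01 0.18]
```

>>> {"name": "arm_command", "arguments": {
  "rows": "50 0 -0.22 0 -10;50 0 -0.44 0 -20;50 0 -0.67 0 -30;50 0 -0.89 0 -40;50 0 -1.11 0 -50"
}}

```text
t: 10.35
tool_pos: [0.4631, 0.1528, 0.2519]
tool_rot: [-0.664, 0.243, -0.243, 0.664]
contact_force: [-0.7, 0.5, 3.7]
width: 0.0562
```

>>> {"name": "arm_command", "arguments": {
  "rows": "50 0 -0.22 0 -10;50 0 -0.44 0 -20;50 0 -0.67 0 -30;50 0 -0.89 0 -40;50 0 -1.11 0 -50"
}}

```text
t: 10.98
tool_pos: [0.4632, 0.1527, 0.2531]
tool_rot: [0.705, 0.06, -0.06, -0.704]
contact_force: [0.1, -1.1, 2.3]
width: 0.0561
```

>>> {"name": "arm_command", "arguments": {
  "rows": "50 0 -0.22 0 -10;50 0 -0.44 0 -20;50 0 -0.67 0 -30;50 0 -0.89 0 -40;50 0 -1.11 0 -50"
}}

```text
t: 11.6
tool_pos: [0.4632, 0.1527, 0.2542]
tool_rot: [0.613, 0.352, -0.352, -0.613]
contact_force: [-0.2, -0.8, 3.4]
width: 0.056
```

>>> {"name": "arm_command", "arguments": {
  "rows": "50 0 -0.22 0 -10;50 0 -0.44 0 -20;50 0 -0.58 0 -26;50 0 -0.58 0 -26;50 0 -0.58 0 -26"
}}

```text
t: 12.22
tool_pos: [0.4631, 0.1527, 0.2547]
tool_rot: [0.519, 0.48, -0.48, -0.519]
contact_force: [-0.5, -0.4, 3.2]
width: 0.0562
```

```bash
python3 -c "
from h import *
st()"
```

```text
t 12.22 tcp [463.1 152.7 254.7] q [ 0.166 -0.136  2.058 -0.     1.22  -2.897] F [-0.5 -0.4  3.2] w 56.2
toolaxes x,y,z: [[0.079, 0.997, -0.0], [0.0, -0.0, -1.0], [-0.997, 0.079, -0.0]] shift mm [0.1 7.7 0.3]
toolF [-0.4 -3.2  0.4] T [-0.02 -0.01  0.13]
```

>>> {"name": "arm_command", "arguments": {
  "rows": "60 0 0 0 0;72 0 0 0 0;72 0 0 0 0;72 0 0 0 10;72 0 0 0 20"
}}

```text
t: 12.85
tool_pos: [0.463, 0.1528, 0.2543]
tool_rot: [-0.595, -0.381, 0.381, 0.596]
contact_force: [-0.2, 0.9, -0.1]
width: 0.0719
```

>>> {"name": "arm_command", "arguments": {
  "rows": "72 0 0 0 53;72 0 0 0 53;72 0 0 0 53;72 0 0 0 53;72 0 0 0 53"
}}

```text
t: 13.48
tool_pos: [0.463, 0.1528, 0.2543]
tool_rot: [0.703, 0.075, -0.076, -0.703]
contact_force: [0.9, 0.2, 0.6]
width: 0.0719
```

>>> {"name": "arm_command", "arguments": {
  "rows": "72 0 0 0 53;72 0 0 0 53;72 0 0 0 53;72 0 0 0 53;72 0 0 0 53"
}}

```text
t: 14.1
tool_pos: [0.463, 0.1528, 0.2543]
tool_rot: [0.663, -0.246, 0.246, -0.663]
contact_force: [-0.2, -0.1, 0.7]
width: 0.0719
```

>>> {"name": "arm_command", "arguments": {
  "rows": "72 0 0 0 53;72 0 0 0 53;72 0 0 0 53;72 0 0 0 53;72 0 0 0 53"
}}

```text
t: 14.72
tool_pos: [0.463, 0.1528, 0.2543]
tool_rot: [-0.484, 0.516, -0.516, 0.483]
contact_force: [-0.1, 0.7, 0.3]
width: 0.0714
```

>>> {"name": "arm_command", "arguments": {
  "rows": "72 0 0 0 48;72 0 0 0 48;72 0 0 0 48;72 0 0 0 48;72 0 0 0 48"
}}

```text
t: 15.35
tool_pos: [0.463, 0.1528, 0.2543]
tool_rot: [-0.233, 0.668, -0.668, 0.232]
contact_force: [-0.1, -0.2, 0.4]
width: 0.072
```

>>> {"name": "arm_command", "arguments": {
  "rows": "72 0 0 0 0;72 0 0 0 0;72 0 0 0 0"
}}

```text
t: 15.72
tool_pos: [0.4631, 0.1528, 0.2545]
tool_rot: [-0.234, 0.667, -0.667, 0.234]
contact_force: [0.7, -0.5, -0.5]
width: 0.0717
```

```bash
python3 - <<'E'
from h import *
st()
im,d=bot.get_image("wrist");cv2.imwrite("pics/w3.png",im);P=cloud(cam("wrist"),d)
k=(d>0)&(np.hypot(P[...,0]-.463,P[...,1]-.153)<.022);print(k.sum(),np.percentile(P[k][:,2],[5,50,95]))
E
```

```text
t 15.72 tcp [463.1 152.8 254.5] q [ 0.166 -0.136  2.058  0.     1.219  1.062] F [ 0.7 -0.5 -0.5] w 71.7
toolaxes x,y,z: [[-0.781, -0.624, 0.0], [-0.0, -0.0, -1.0], [0.624, -0.781, -0.0]] shift mm [ 0.2  7.5 -0.2]
toolF [-0.3  0.5  0.8] T [0.03 0.02 0.04]
15663 [0.1198536  0.12141072 0.17071142]
```

>>> {"name": "arm_command", "arguments": {
  "rows": "62 0 0 0 0;58 0 0 0 0;58 0 0 0 0;50 0 0 0 0;50 0 0 0 0"
}}

```text
t: 16.4
tool_pos: [0.4631, 0.1528, 0.2548]
tool_rot: [-0.234, 0.667, -0.667, 0.234]
contact_force: [-1.5, 0.3, 2.8]
width: 0.0563
```

>>> {"name": "arm_command", "arguments": {
  "rows": "50 0 0 0 0;50 0 0 0 0"
}}

```text
t: 16.65
tool_pos: [0.4631, 0.1528, 0.2547]
tool_rot: [-0.234, 0.667, -0.667, 0.234]
contact_force: [-3.6, 0.8, 3.7]
width: 0.0563
```

>>> {"name": "arm_command", "arguments": {
  "rows": "50 0 -0.3 0 0;50 0 -0.3 0 0;50 0 -0.3 0 0"
}}

```text
t: 17.02
tool_pos: [0.4631, 0.1528, 0.2548]
tool_rot: [-0.234, 0.667, -0.667, 0.234]
contact_force: [-1.9, -0.1, 1.6]
width: 0.0562
```

```bash
python3 -c "
from h import *
st()"
```

```text
t 17.02 tcp [463.1 152.8 254.8] q [ 0.166 -0.136  2.058  0.     1.22   1.063] F [-1.9 -0.1  1.6] w 56.2
toolaxes x,y,z: [[-0.781, -0.624, -0.0], [-0.0, 0.0, -1.0], [0.624, -0.781, -0.0]] shift mm [ 0.2  7.8 -0.2]
toolF [ 1.5 -1.6 -1.2] T [-0.24 -0.07 -0.11]
```

>>> {"name": "arm_command", "arguments": {
  "rows": "50 0 -0.35 0 0;50 0 -0.57 0 -10;50 0 -0.79 0 -20;50 0 -1.01 0 -30;50 0 -1.23 0 -40"
}}

```text
t: 17.65
tool_pos: [0.4635, 0.1526, 0.2559]
tool_rot: [0.449, -0.545, 0.547, -0.45]
contact_force: [1.3, -0.4, -1.4]
width: 0.0562
```

>>> {"name": "arm_command", "arguments": {
  "rows": "50 0 -0.09 0 -4;50 0 -0.18 0 -8;50 0 -0.18 0 -8;50 0 -0.18 0 -8"
}}

```text
t: 18.15
tool_pos: [0.4634, 0.1527, 0.2561]
tool_rot: [0.484, -0.514, 0.515, -0.485]
contact_force: [5.4, 1.7, -3.0]
width: 0.0565
```

```bash
python3 -c "
from h import *
st()"
```

```text
t 18.15 tcp [463.4 152.7 256.1] q [ 0.166 -0.138  2.057 -0.     1.221  0.226] F [ 5.4  1.7 -3. ] w 56.5
toolaxes x,y,z: [[-0.06, -0.998, -0.0], [0.002, 0.0, -1.0], [0.998, -0.06, 0.002]] shift mm [-0.   9.1 -0.6]
toolF [-2.   3.   5.3] T [0.64 0.   0.14]
```

>>> {"name": "arm_command", "arguments": {
  "rows": "50 0 0.1 0.4 0;50 0 0.0 0.4 -4;50 0 -0.08 0.4 -8;50 0 -0.08 0.4 -8"
}}

```text
t: 18.65
tool_pos: [0.4636, 0.1528, 0.2563]
tool_rot: [-0.519, 0.48, -0.48, 0.52]
contact_force: [3.7, 2.1, -3.7]
width: 0.0561
```

```bash
python3 -c "
from h import *
st()"
```

```text
t 18.65 tcp [463.6 152.8 256.3] q [ 0.166 -0.137  2.056  0.     1.223  0.086] F [ 3.7  2.1 -3.7] w 56.1
toolaxes x,y,z: [[0.079, -0.997, -0.0], [0.0, 0.0, -1.0], [0.997, 0.079, 0.0]] shift mm [-0.1  9.3 -0.8]
toolF [-1.8  3.7  3.8] T [0.47 0.01 0.14]
```

>>> {"name": "arm_command", "arguments": {
  "rows": "50 0 0.0 0.3 -5;50 0 -0.1 0.3 -10;50 0 -0.17 0.3 -12;50 0 -0.17 0.3 -12"
}}

```text
t: 19.15
tool_pos: [0.4638, 0.1529, 0.2566]
tool_rot: [-0.567, 0.423, -0.423, 0.567]
contact_force: [3.6, 2.5, -2.2]
width: 0.0563
```

>>> {"name": "arm_command", "arguments": {
  "rows": "50 0 -0.1 0.3 -5;50 0 -0.22 0.3 -10;50 0 -0.26 0.3 -12;50 0 -0.26 0.3 -12"
}}

```text
t: 19.65
tool_pos: [0.464, 0.153, 0.2568]
tool_rot: [-0.608, 0.362, -0.361, 0.608]
contact_force: [2.4, 3.8, -2.4]
width: 0.0561
```

>>> {"name": "arm_command", "arguments": {
  "rows": "50 -0.3 -0.1 0.4 -5;50 -0.3 -0.22 0.4 -10;50 -0.3 -0.26 0.4 -12;50 -0.3 -0.26 0.4 -12"
}}

```text
t: 20.15
tool_pos: [0.4641, 0.1534, 0.257]
tool_rot: [0.642, -0.296, 0.295, -0.642]
contact_force: [1.1, 2.2, -2.0]
width: 0.056
```

>>> {"name": "arm_command", "arguments": {
  "rows": "50 -0.2 -0.1 0.2 -5;50 -0.2 -0.22 0.2 -10;50 -0.2 -0.26 0.2 -12;50 -0.2 -0.26 0.2 -12"
}}

```text
t: 20.65
tool_pos: [0.4641, 0.1536, 0.2573]
tool_rot: [0.67, -0.227, 0.227, -0.67]
contact_force: [-1.5, 2.5, -0.2]
width: 0.0557
```

>>> {"name": "arm_command", "arguments": {
  "rows": "50 0 -0.2 0 0;50 0 -0.4 0 0;50 0 -0.4 0 0"
}}

```text
t: 21.02
tool_pos: [0.4641, 0.1536, 0.2574]
tool_rot: [0.67, -0.227, 0.226, -0.67]
contact_force: [0.4, 2.8, -0.9]
width: 0.0562
```

```bash
python3 -c "
from h import *
st()"
```

```text
t 21.02 tcp [464.1 153.6 257.4] q [ 0.167 -0.136  2.053  0.     1.225 -0.751] F [ 0.4  2.8 -0.9] w 56.2
toolaxes x,y,z: [[0.794, -0.607, -0.001], [-0.001, -0.0, -1.0], [0.607, 0.794, -0.001]] shift mm [-0.5 10.4 -1.4]
toolF [-1.4  0.9  2.4] T [0.27 0.03 0.3 ]
```

>>> {"name": "arm_command", "arguments": {
  "rows": "50 0 -0.1 0.1 -4;50 0 -0.18 0.1 -8;50 0 -0.18 0.1 -8;50 0 -0.18 0.1 -8"
}}

```text
t: 21.52
tool_pos: [0.4642, 0.1537, 0.2579]
tool_rot: [0.684, -0.18, 0.179, -0.684]
contact_force: [-3.8, 1.6, 2.7]
width: 0.056
```

Fz jumped to +2.7 N and the TCP rose 0.5 mm on a 0.18 mm command, which looks like release. I'll test with a small straight lift, no turning.

>>> {"name": "arm_command", "arguments": {
  "rows": "50 0 -0.3 0 0;50 0 -0.6 0 0;50 0 -0.6 0 0"
}}

```text
t: 21.9
tool_pos: [0.4642, 0.1537, 0.2581]
tool_rot: [0.684, -0.18, 0.179, -0.684]
contact_force: [-3.4, 1.4, 0.6]
width: 0.0561
```

```bash
python3 -c "
from h import *
st()"
```

```text
t 21.9 tcp [464.2 153.7 258.1] q [ 0.167 -0.137  2.053  0.     1.227 -0.89 ] F [-3.4  1.4  0.6] w 56.1
toolaxes x,y,z: [[0.871, -0.491, -0.001], [-0.001, -0.0, -1.0], [0.491, 0.871, -0.0]] shift mm [-0.7 11.1 -1.4]
toolF [-3.7 -0.6 -0.4] T [0.03 0.02 0.63]
```

>>> {"name": "arm_command", "arguments": {
  "rows": "50 0 0 0 0;50 0 0 0 0;50 0 0 0 0"
}}

```text
t: 22.28
tool_pos: [0.4642, 0.1537, 0.2582]
tool_rot: [0.684, -0.18, 0.179, -0.684]
contact_force: [-3.8, 2.5, -0.5]
width: 0.0565
```

```bash
python3 -c "
from h import *
st()"
```

```text
t 22.27 tcp [464.2 153.7 258.2] q [ 0.167 -0.137  2.053  0.     1.227 -0.89 ] F [-3.8  2.5 -0.5] w 56.5
toolaxes x,y,z: [[0.871, -0.491, -0.001], [-0.001, -0.0, -1.0], [0.491, 0.871, -0.0]] shift mm [-0.8 11.2 -1.4]
toolF [-4.5  0.5  0.3] T [-0.    0.05  0.75]
```

Not free: the tug is resisted, with Fz falling to −0.5 N. I'll relieve the sideways load and continue in small steps.

>>> {"name": "arm_command", "arguments": {
  "rows": "50 -0.5 0 0 0;50 -0.5 -0.07 0 -3;50 -0.5 -0.15 0 -7;50 -0.5 -0.15 0 -7;50 -0.5 -0.15 0 -7"
}}

```text
t: 22.9
tool_pos: [0.4641, 0.1539, 0.259]
tool_rot: [0.694, -0.137, 0.138, -0.694]
contact_force: [-3.8, 0.2, 2.7]
width: 0.0559
```

>>> {"name": "arm_command", "arguments": {
  "rows": "50 0 -0.3 0 0;50 0 -0.6 0 0;50 0 -0.6 0 0;50 0 -0.6 0 0"
}}

```text
t: 23.4
tool_pos: [0.464, 0.1539, 0.2592]
tool_rot: [0.694, -0.137, 0.137, -0.694]
contact_force: [-2.9, 1.3, 0.1]
width: 0.056
```

```bash
python3 - <<'E'
from h import *
st()
im,d=bot.get_image("wrist");cv2.imwrite("pics/w4.png",im);P=cloud(cam("wrist"),d)
k=(d>0)&(np.hypot(P[...,0]-.463,P[...,1]-.153)<.018)&(P[...,2]<.14);print(k.sum(),np.percentile(P[k][:,2],[5,50,95]))
A=np.c_[P[k][:,:2]-[.463,.153],np.ones(k.sum())];print("plane",np.linalg.lstsq(A,P[k][:,2],rcond=None)[0])
E
```

```text
t 23.4 tcp [464.  153.9 259.2] q [ 0.168 -0.139  2.053 -0.     1.228 -1.012] F [-2.9  1.3  0.1] w 56.0
toolaxes x,y,z: [[0.925, -0.381, 0.0], [0.0, -0.0, -1.0], [0.381, 0.925, 0.0]] shift mm [-0.7 12.2 -1.5]
toolF [-3.2 -0.1  0.1] T [-0.07 -0.01  0.47]
6119 [0.12370778 0.12465415 0.125601  ]
plane [ 0.01541342 -0.01301152  0.12466759]
```

View pics/w4.png

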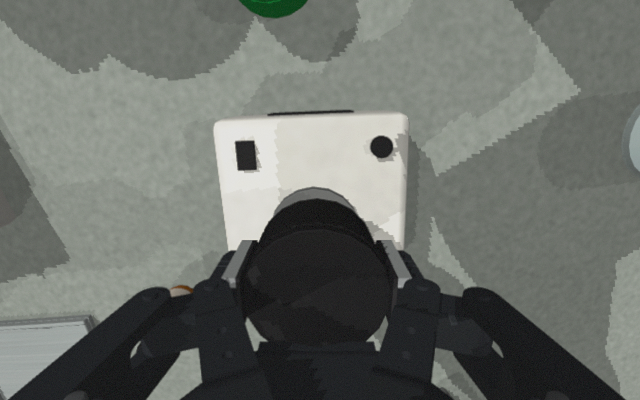

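Cap top is at 0.1247, about 4 mm up since the regrasp. The thread alone accounts for 2.6 mm, so it seems free and only dragging sideways. I'll centre it and lift gently.

>>> {"name": "arm_command", "arguments": {
  "rows": "50 -0.6 0 -0.2 0;50 -0.6 -0.4 -0.2 0;50 -0.6 -0.8 -0.2 0;50 -0.6 -0.8 -0.2 0"
}}

```text
t: 23.95
tool_pos: [0.4636, 0.1539, 0.2604]
tool_rot: [-0.694, 0.137, -0.138, 0.694]
contact_force: [0.6, -0.6, 0.7]
width: 0.0562
```

>>> {"name": "arm_command", "arguments": {
  "rows": "50 0 -0.7 0 0;50 0 -1.4 0 0;50 0 -2 0 0;50 0 -2 0 0"
}}

```text
t: 24.45
tool_pos: [0.4635, 0.1539, 0.2623]
tool_rot: [0.694, -0.137, 0.138, -0.694]
contact_force: [1.3, -2.0, 2.0]
width: 0.056
```

>>> {"name": "arm_command", "arguments": {
  "rows": "50 0 -4 0 0;50 0 -10 0 0;50 0 -20 0 0;50 0 -35 0 0;50 0 -50 0 0"
}}

```text
t: 25.08
tool_pos: [0.4634, 0.154, 0.3135]
tool_rot: [-0.694, 0.137, -0.138, 0.694]
contact_force: [1.1, 0.0, 0.4]
width: 0.0556
```

>>> {"name": "arm_command", "arguments": {
  "rows": "50 0 -25 0 0;50 0 -50 0 0;50 0 -50 0 0;50 0 -50 0 0"
}}

```text
t: 25.58
tool_pos: [0.4631, 0.1539, 0.3615]
tool_rot: [0.694, -0.138, 0.137, -0.694]
contact_force: [-0.1, 0.2, -0.6]
width: 0.0562
```

```bash
python3 - <<'E'
from h import *
st();go(.534,-.155,.36)
im,d=bot.get_image("wrist");cv2.imwrite("pics/w5.png",im);np.save("w5.npy",d)
for n in("scene",):
    im,d=bot.get_image(n);cv2.imwrite("pics/s5.png",im);np.save("s5.npy",d)
P=cloud(cam("scene"),d)
k=(d>0)&(np.hypot(P[...,0]-.4645,P[...,1]-.153)<.05);print(k.sum())
E
```

```text
t 25.57 tcp [463.1 153.9 361.5] q [ 0.168 -0.254  1.97   0.     1.426 -1.012] F [-0.1  0.2 -0.6] w 56.2
toolaxes x,y,z: [[0.925, -0.381, -0.001], [-0.001, -0.0, -1.0], [0.381, 0.925, -0.0]] shift mm [  0.3 114.5  -1.1]
toolF [-0.2  0.6  0.2] T [-0.01  0.02 -0.  ]
t 25.57 tcp [463.1 153.9 361.5] q [ 0.168 -0.254  1.97   0.     1.426 -1.012] F [-0.1  0.2 -0.6] w 56.2
toolaxes x,y,z: [[0.925, -0.381, -0.001], [-0.001, -0.0, -1.0], [0.381, 0.925, -0.0]] shift mm [ 183.3    1.5 -258.6]
5048
```

View pics/s5.png

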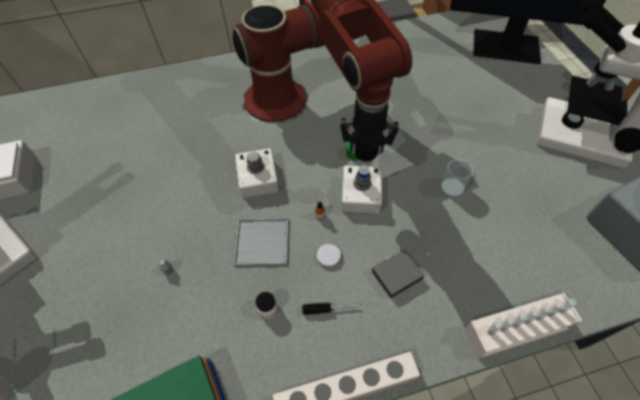

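The cap is off and held at (366,150), and the cell shows in the neck at (363,175). Nothing else has moved. Carrying it to the tray at (262,243).

>>> {"name": "arm_command", "arguments": {
  "rows": "50 20 0 -28 0;50 50 0 -71 0;50 80 0 -113 0;50 110 0 -155 0;50 140 0 -197 0"
}}

```text
t: 26.3
tool_pos: [0.5175, -0.0831, 0.3607]
tool_rot: [-0.693, 0.138, -0.137, 0.694]
contact_force: [1.4, 0.9, -0.5]
width: 0.0564
```

>>> {"name": "arm_command", "arguments": {
  "rows": "50 25 0 -36 0;50 38 0 -54 0;50 43 0 -61 0;50 43 0 -61 0;50 43 0 -61 0"
}}

```text
t: 26.92
tool_pos: [0.5341, -0.1531, 0.3619]
tool_rot: [-0.694, 0.137, -0.137, 0.694]
contact_force: [-0.4, 0.3, -0.4]
width: 0.0564
```

```bash
python3 - <<'E'
from h import *
go(.534,-.155,.19)
im,d=bot.get_image("wrist");cv2.imwrite("pics/w6.png",im);P=cloud(cam("wrist"),d)
k=(d>0)&(np.hypot(P[...,0]-.534,P[...,1]+.155)<.1)&(P[...,2]<.005)&(P[...,2]>-.003)
print(k.sum(),np.median(P[k][:,2]))
c=bot.state()["tool_pos"];k=(d>0)&(np.hypot(P[...,0]-c[0],P[...,1]-c[1])<.018)&(P[...,2]<c[2]-.12);print("captop-tcp",np.median(P[k][:,2])-c[2])
E
```

```text
t 26.93 tcp [ 534.1 -153.1  361.9] q [-0.413 -0.082  1.819  0.     1.406 -1.595] F [-0.4  0.3 -0.4] w 56.4
toolaxes x,y,z: [[0.925, -0.38, -0.0], [-0.0, 0.001, -1.0], [0.38, 0.925, 0.0]] shift mm [  0.7 171.9  -1.9]
18903 0.003296490727361656
captop-tcp -0.13460357807369383
```

View pics/w6.png

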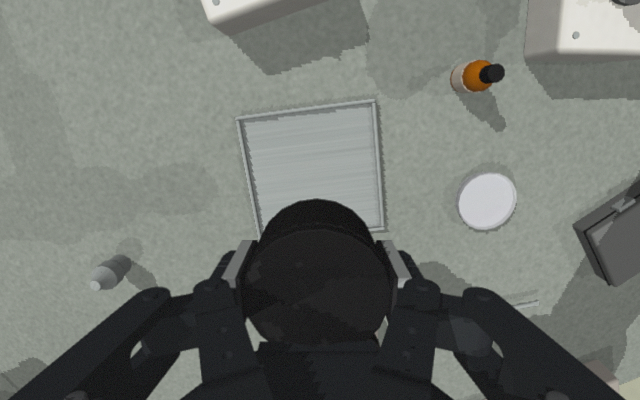

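The tray lies below the cap, with corners at (238,118) and (375,100), and the path down is clear. Descending.

>>> {"name": "arm_command", "arguments": {
  "rows": "50 0 40 -1 0;50 0 90 -2 0;50 0 130 -2 0;50 0 155 -2 0;50 0 168 -2 0"
}}

```text
t: 27.6
tool_pos: [0.5329, -0.1551, 0.1924]
tool_rot: [-0.693, 0.138, -0.136, 0.694]
contact_force: [0.0, 0.4, -1.0]
width: 0.0561
```

>>> {"name": "arm_command", "arguments": {
  "rows": "50 0 4 0 0;50 0 7 0 0;50 0 7 0 0;50 0 7 0 0"
}}

```text
t: 28.1
tool_pos: [0.5338, -0.1563, 0.1879]
tool_rot: [0.694, -0.137, 0.138, -0.694]
contact_force: [0.2, -0.1, -0.4]
width: 0.0559
```

>>> {"name": "arm_command", "arguments": {
  "rows": "50 0 1 0 0;50 0 2 0 0;50 0 3 0 0;50 0 4 0 0;50 0 4 0 0"
}}

```text
t: 28.72
tool_pos: [0.5334, -0.1561, 0.1828]
tool_rot: [-0.694, 0.137, -0.137, 0.694]
contact_force: [-0.9, 0.3, -0.9]
width: 0.056
```

>>> {"name": "arm_command", "arguments": {
  "rows": "50 0 1 0 0;50 0 2 0 0;50 0 3 0 0;50 0 4 0 0;50 0 4 0 0"
}}

```text
t: 29.35
tool_pos: [0.5334, -0.1561, 0.1789]
tool_rot: [-0.694, 0.137, -0.137, 0.694]
contact_force: [-0.2, 1.1, -1.3]
width: 0.056
```

>>> {"name": "arm_command", "arguments": {
  "rows": "50 0 0.4 0 0;50 0 0.8 0 0;50 0 1 0 0;50 0 1 0 0;50 0 1 0 0"
}}

```text
t: 29.98
tool_pos: [0.5335, -0.1561, 0.1781]
tool_rot: [0.694, -0.137, 0.137, -0.694]
contact_force: [-0.8, 0.0, 0.6]
width: 0.0561
```

>>> {"name": "arm_command", "arguments": {
  "rows": "50 0 0.3 0 0;50 0 0.6 0 0;50 0 0.6 0 0;50 0 0.6 0 0"
}}

```text
t: 30.48
tool_pos: [0.5337, -0.1562, 0.178]
tool_rot: [0.694, -0.137, 0.137, -0.694]
contact_force: [-1.5, 0.4, 5.2]
width: 0.0562
```

>>> {"name": "arm_command", "arguments": {
  "rows": "50 0 0 0 0;50 0 0 0 0"
}}

```text
t: 30.72
tool_pos: [0.5336, -0.1562, 0.1779]
tool_rot: [-0.694, 0.137, -0.137, 0.694]
contact_force: [-2.3, 1.1, 6.1]
width: 0.056
```

Contact: Fz is +6 N and the height has stopped falling. I'll ease off, open slowly and retreat.

>>> {"name": "arm_command", "arguments": {
  "rows": "50 0 -0.5 0 0;57 0 -0.5 0 0;59 0 -0.5 0 0;62 0 -0.5 0 0;66 0 -0.5 0 0"
}}

```text
t: 31.35
tool_pos: [0.5334, -0.1561, 0.1777]
tool_rot: [-0.694, 0.137, -0.137, 0.694]
contact_force: [0.5, 0.6, 0.6]
width: 0.0663
```

>>> {"name": "arm_command", "arguments": {
  "rows": "70 0 0 0 0;70 0 0 0 0;70 0 -5 0 0;70 0 -20 0 0;70 0 -40 0 0"
}}

```text
t: 31.98
tool_pos: [0.5335, -0.1561, 0.2192]
tool_rot: [0.694, -0.137, 0.137, -0.694]
contact_force: [-0.6, -0.3, 0.6]
width: 0.0701
```

>>> {"name": "arm_command", "arguments": {
  "rows": "70 0 -50 0 0;85 0 -100 0 0;85 0 -150 0 0;85 0 -150 0 0;85 0 -150 0 0"
}}

```text
t: 32.6
tool_pos: [0.5333, -0.156, 0.3689]
tool_rot: [0.694, -0.137, 0.138, -0.694]
contact_force: [0.3, 0.1, -0.3]
width: 0.085
```

```bash
python3 - <<'E'
from h import *
st()
for n in("wrist","scene"):
    im,d=bot.get_image(n);cv2.imwrite(f"pics/{n}7.png",im);P=cloud(cam(n),d)
    k=(d>0)&(np.hypot(P[...,0]-.534,P[...,1]+.156)<.06)&(P[...,2]<.06)&(P[...,2]>.036);q=P[k]
    A=np.c_[q[:,:2],np.ones(len(q))];print(n,k.sum(),np.median(q,0),cv2.minEnclosingCircle(q[:,:2].astype(np.float32)),np.linalg.lstsq(A,q[:,2],rcond=None)[0][:2])
a=cv2.imread("pics/wrist7.png");b=cv2.imread("pics/scene7.png")
cv2.imwrite("pics/fin.png",np.vstack([a[:,60:580][:300],cv2.resize(b[120:330,150:500],(520,300))]))
E
```

```text
t 32.6 tcp [ 533.3 -156.   368.9] q [-0.419 -0.088  1.813  0.     1.416 -1.599] F [ 0.3  0.1 -0.3] w 85.0
toolaxes x,y,z: [[0.925, -0.381, 0.001], [0.001, -0.001, -1.0], [0.381, 0.925, -0.0]] shift mm [-182.9  121.6  258.7]
toolF [0.2 0.3 0.2] T [-0.01 -0.01  0.01]
wrist 2675 [ 0.5318597  -0.15497825  0.04145317] ((0.5327898859977722, -0.15552988648414612), 0.0286170095205307) [ 0.00524427 -0.00388687]
scene 339 [ 0.53723476 -0.15483489  0.04217928] ((0.535349428653717, -0.1546608805656433), 0.029006995260715485) [-0.01971518 -0.0004938 ]
```

View pics/fin.png

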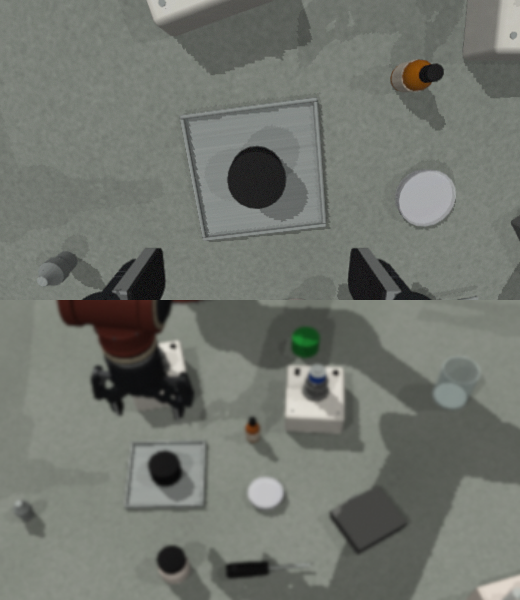

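The cap stands upright in the tray at (257,177), with its top level at 42 mm. The bystanders are in place and the gripper is clear.

```bash
python3 -c "
from plant import bot
print(bot.job_done())"
```

```text
the job is handed in; nothing more can be done
None
```

I unscrewed the black cap from the farther pack and set it down upright in the steel tray. The job is handed in at about 32.6 s of robot time.

- **Unscrewing:** I gripped the cap twice. The first hold turned it 5.8 rad. After the second grip I went on in small steps, following the 8 mm/turn rise. I then lifted it straight off and held it throughout.
- **Forces:** The readings I took during unscrewing stayed under about 6 N. Setting it down in the tray peaked at about 6 N.
- **Last checks:** In the last wrist and scene pictures, the cap is about 1 mm from the tray centre. Its top is level at about 42 mm, which matches standing on the floor of the tray. The gripper was open and clear, with no force on it. By eye, the other things, including the green look-alike, are where they were.
- **Checks that disagreed:** The moment of release was unclear. At about 7.7 to 7.9 rad the upward force jumped, but two small test lifts were still resisted. The camera showed the cap higher than the thread alone would put it. I stopped turning at about 7.86 rad, took off a 3 to 4 N sideways load, and it then lifted freely. During those tests the thread or neck may have carried a few newtons of drag. I saw no sign of it hitting the stop.

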